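# Push the dabba home past the spring pins of its dock

## Task

With the fingertips press the red spring plate of the wooden dock down, so that its two steel pins sink, and while keeping it held down push the small steel dabba along the channel past the pins towards the end stop. Then let the plate come up, so that the pins stand up behind the dabba and lock it in, and move clear. Only press and push: do not lift or tip the dabba, and leave the jars, lid, pestle, tumbler and shaker where they are.

Things in the scene. Friction and masses are not known exactly. Their poses are not given: they have to be found in the camera images.
- dock: Low wooden channel fixed to the counter, 115 mm wide, 48 mm high. Origin on the counter, mid-channel, under the line of the two pins; x runs along the channel towards the end stop (the way home, away from the robot), z up. It spans x = -165 mm (open end) to +106 mm; end stop's inner face at +94 mm. Side walls, inner faces at y = +-48 mm, 48 mm high, guide the dabba with 3 mm play a side.
- pin_line (a point): Point midway between the two steel pins, at the height of the runners (32 mm above the dock's origin); axes as the dock. The pins are 8 mm across, at y = +-34 mm, and rise 13 mm above the runners. Two wooden runners carry the dabba; between them is a slot 55 mm wide (y = +-27.5 mm) with the red plate in it.
- plate (a joint): Downward travel in m of the red spring plate and its two pins, which move together: 0 = up (pins block the dabba both ways), 0.020 = bottom stop; from 0.013 on the pins are below the runners and the way is free. Springs back by itself: about 3 N to start it, 8 N at the bottom. If let go while the dabba is over the pins, they push up under it.
- plate_top (a point): Point on the flat top of the red spring plate, on its mid line, at dock x = -130 mm. The plate is 50 mm wide and runs from dock x = -160 to +25 mm, passing under the dabba; its top is 30 mm above the counter when up (2 mm below the runners), 10 mm at the bottom stop. Fingertips can slide along it while pressing.
- dabba: Closed round steel tin, 90 mm across, 42 mm high, about 0.35 kg, loose on the runners. Origin at the centre of its underside, z up (yaw means nothing). Starts 40 to 52 mm before the pin line (dock x negative); behind it the plate lies open to the fingers. The pins can come up behind it once its centre is over 38 mm past the pin line; at +49 mm it touches the end stop.
- jar0: Glass spice jar, 58 mm across, 93 mm high, steel cap, standing on the white turntable (260 mm across, 22 mm high, at the left, fixed). Origin at the centre of its underside. Bystander.
- jar1: Glass spice jar, 58 mm across, 93 mm high, green cap, on the turntable. Origin at the centre of its underside. Bystander.
- jar2: Glass spice jar, 58 mm across, 93 mm high, wooden cap, on the turntable. Origin at the centre of its underside. Bystander.
- lid: Black silicone lid, 110 mm across, 22 mm high with its knob, lying on the counter at the right. Origin at the centre of its underside. Bystander.
- pestle: Steel pestle, 150 mm long, 32 mm thick, lying along its x axis on the counter at the right. Origin under its middle. Bystander.
- tumbler: Steel tumbler, 68 mm across, 85 mm high, standing on the counter close beside the dock, about 145 mm from its mid line. Origin at the centre of its underside. Bystander.
- shaker: Amber glass shaker, 48 mm across, 80 mm high, standing on the counter close beside the dock, about 145 mm from its mid line. Origin at the centre of its underside. Bystander.

How it is judged:
On the way, in this order (a step that is already met when the one before it is completed fails the run):
1. the spring plate is held down with the dabba still before the pins (value of joint plate above 0.012 m and x of dabba in the frame of dock below -0.025 m), for 0.1 s.
2. the dabba passes over the pins while the plate is held down (value of joint plate above 0.012 m and x of dabba in the frame of dock between -0.015 and 0.025 m), for 0.05 s.
At the end, for the whole second after the job is handed in: The dabba stands flat (within 0.06 rad, 4 mm in height) and still on the runners between pins and end stop (its centre 34 to 54 mm past the pin line, within 8 mm of the mid line), the plate and pins are up again (within 3 mm), and no bystander is more than 30 mm from where it was (value of joint plate below 0.003 m and x of dabba in the frame of dock between 0.034 and 0.054 m and y of dabba in the frame of dock between -0.008 and 0.008 m and height (world z) of dabba between 0.028 and 0.036 m and angle between dabba's own z axis and vertical below 0.06 rad and linear speed of dabba below 0.02 m/s and not (distance of any of jar0, jar1, jar2, lid, pestle, tumbler, shaker from where it was at the start of the episode above 0.03 m)); the robot touches nothing.
It fails at once if the dabba is lifted more than 12 mm off the runners (height (world z) of dabba above 0.044 m).
It fails at once if the dabba is tipped by more than 0.3 rad (angle between dabba's own z axis and vertical above 0.3 rad).
It fails at once if a jar, the lid, the pestle, the tumbler or the shaker is moved by more than 30 mm (distance of any of jar0, jar1, jar2, lid, pestle, tumbler, shaker from where it was at the start of the episode above 0.03 m).
It also fails if it takes over 40 s, if anything falls off the work surface, if the arm or the gripper's body presses on something with over 40 N, if the wrist force passes 120 N, or if a joint passes its speed limit or range.

## Robot

A 6-joint arm with a two-finger parallel gripper is mounted at the origin on the work surface. World frame = base frame: x ahead of the robot, y to its left, z up, the work surface at z = 0. Lengths are in m, angles in rad, forces in N, time in s.
With the tool pointing down it reaches from about 0.375 to 0.9 m from the base axis. Payload 3.1 kg.
Tool frame: the origin (TCP) lies at the centre of the arm's flange, where the gripper is bolted on; the fingertips stand 173 mm ahead of it and the grasp point (between the pads) lies 155 mm ahead of it; z points along the fingers, y is the line along which they close (so a half turn about z gives the same grasp; the last joint's range is limited). The gripper opens to 85 mm and grips with 20 to 120 N. Pads are 22 mm wide; open, the fingers measure 114 mm over their backs; the gripper's body (76 mm by 85 mm) begins 54 mm behind the grasp point. The pads swing forward as they close: fully open they stand 13 mm farther back than shut.
Start: joints at [1.065, 0.527, 1.433, -0, 1.181, -0.178], TCP at [0.201, 0.592, 0.405] pointing down, gripper open.
Joint ranges: [-3.08, 3.08], [-0.75, 2.2], [0.22, 2.44], [-1.43, 4.57], [0, 2.65], [-2.85, 2.85]. Speed limits (rad/s): [2.79, 2.79, 3.14, 3.14, 3.14, 3.14].

## Interface

Orientations are given as a unit quaternion [x, y, z, w].
In Python, from station import * gives the robot as it stands.
- The arm moves only by the shell command python3 -m jog 'ROWS' [OPENING] [FORCE]. ROWS is a JSON object of lists of equal length, an entry for each row: "linear": the shift along the world's x, y, z in mm, a list of three; "turn": the turn about the world's z in units of 5 degrees (1.0 is 5 degrees). A call has 1 to 12 rows; each row shifts and turns the commanded pose from where the row before left it; what a row does not reach is not made up. A row lasts 1/8 s, in which the tool goes at most 62.5 mm and 10.7 degrees, less where a joint would pass 70% of its speed; a pose out of reach is approached as far as the arm can. A call is refused whole if a number of a shift passes 62.5 or a number of a turn 1, either way. A call with a gripper value outside its range is refused whole. OPENING is the opening, from 0 (shut) to 1 (fully open), set as the call begins (- or left out, the last holds). The fingers move at their own pace and stop on an object; FORCE is the grip in N (left out, the last holds). Time passes only in rows, so rows that do not move let the fingers close. It gives the time, the measured TCP pose, the force, the opening and the grip force at its end, in the units of the state.
- sense(): the state, without advancing time (a new reading comes with each control period).
- snapshot(name): name is "scene" or "top"; returns the picture (384x512x3 uint8, red, green, blue); there is no depth.
- get_calibration(name): a dict with "fx", "fy", "cx", "cy" (pixels), "world_to_cam" (4x4, takes a point from world to camera coordinates). Camera axes: x right, y down, z forward; pixel columns grow to the right and rows downward; lengths in m; the calibration is good to about 2 mm. A picture is of the moment at which its call begins. get_calibration takes no time and is no camera call.
- sign_off(): hands the job in; it is judged then, once.
The state is a dict: "t": time; "q": joint angles; "qd": joint speeds; "tau": joint torques, N m; "tcp_pos": TCP position; "tool_rot": TCP orientation; "force": force on the tool from outside, world axes, zero at the start; "ft_torque": the same for the moment, N m; "finger_gap": opening from 0.0 (shut) to 1.0 (fully open); "gripper_force": force on a finger pad.
Only numpy, scipy, OpenCV 4.12 (cv2) and the standard library are available. Lean on these libraries where they do the work, as an engineer would, in place of code of your own. Each camera call takes 0.05 s, during which the arm holds its last target. There are 200 camera calls.

## Working session

There is one attempt and no reset: what is moved stays moved. The work goes in short steps, Python scripts to look and compute and a shell command to move; the robot and the scene stay as the last step left them, time stands still between calls to the robot, and variables do not carry over. Pictures are saved under pics/ and viewed, at most 10 in all, crops included, and the job is handed in when it is done.

```bash
mkdir -p pics; python3 - <<'E'
from station import *
import cv2, numpy as np
for n in ("scene","top"):
    im=snapshot(n); cv2.imwrite(f"pics/{n}0.png",im[:,:,::-1]); c=get_calibration(n); print(n,c)
s=sense(); print(s)
a=cv2.imread("pics/scene0.png");b=cv2.imread("pics/top0.png")
cv2.imwrite("pics/both.png",cv2.resize(np.vstack([a,b]),None,fx=.78,fy=.78))
E
```

```text
scene {'fx': 461.13221235674746, 'fy': 461.13221235674746, 'cx': 254.38682010009745, 'cy': 193.25755937152536, 'world_to_cam': array([[ 0.28841889,  0.95749701,  0.00374405, -0.21582598],
       [ 0.77267845, -0.23043463, -0.59149631, -0.38681865],
       [-0.56549319,  0.17349166, -0.80629901,  2.03885199],
       [ 0.        ,  0.        ,  0.        ,  1.        ]])}
top {'fx': 402.94906356358, 'fy': 402.94906356358, 'cx': 257.6395278202281, 'cy': 188.66702014391052, 'world_to_cam': array([[-0.01068044, -0.99992655, -0.00572984,  0.06240736],
       [-0.98829893,  0.01142782, -0.15210072,  0.57986601],
       [ 0.15215502,  0.00403829, -0.98834839,  1.34073721],
       [ 0.        ,  0.        ,  0.        ,  1.        ]])}
{'t': 0.1, 'q': array([ 1.06550296e+00,  5.28371830e-01,  1.43378510e+00,  3.53663174e-05,
        1.18139379e+00, -1.78492650e-01]), 'qd': array([ 0.00038859, -0.0022171 , -0.00226247,  0.00067104, -0.00021214,
       -0.00123203]), 'tau': array([-4.52935401e-04, -4.43308067e+01, -1.78586054e+01, -3.14621038e-04,
        3.85208215e-03,  6.51111890e-06]), 'tcp_pos': array([0.20044468, 0.59165637, 0.4038285 ]), 'tool_rot': array([ 1.62680767e-01,  9.86678270e-01, -9.16887785e-04, -3.43648556e-04]), 'force': array([-0.79340119,  0.13665366,  0.05557085]), 'ft_torque': array([ 0.02644405, -0.03126188, -0.00222968]), 'gripper_force': 0.0, 'finger_gap': 0.9995215122966653}
```

View pics/top0.png

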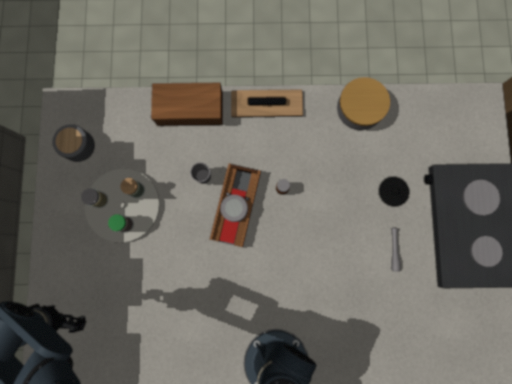

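View pics/scene0.png

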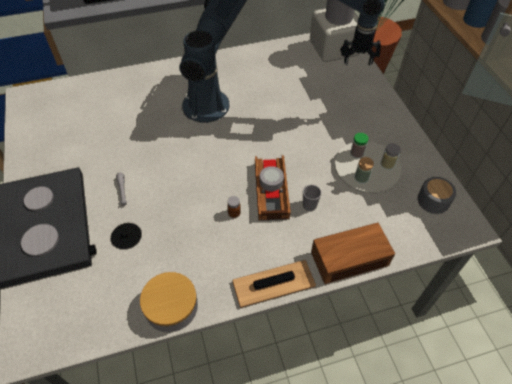

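The top view shows the dock from about (228,243) at its open end to (245,166) at the stop, the dabba at (234,208), and bare red plate around (230,232). The tumbler (201,173) and shaker (283,187) stand on either side. In the scene view the dabba is at (271,178) and the plate is seen from the far side.

```bash
cat > h.py <<'E'
from station import *
import cv2, numpy as np
C={n:get_calibration(n) for n in("scene","top")}
def ray(n,p):
    c=C[n];M=np.array(c["world_to_cam"]);R=M[:3,:3];o=-R.T@M[:3,3]
    return o,R.T@np.array([(p[0]-c["cx"])/c["fx"],(p[1]-c["cy"])/c["fy"],1])
def onz(n,p,z):
    o,d=ray(n,p);return o+d*(z-o[2])/d[2]
def tri(ps,pt):
    o1,d1=ray("scene",ps);o2,d2=ray("top",pt)
    t=np.linalg.lstsq(np.c_[d1,-d2],o2-o1,rcond=None)[0]
    a=o1+d1*t[0];b=o2+d2*t[1];return (a+b)/2,np.linalg.norm(a-b)
def pix(n,P):
    c=C[n];q=(c["world_to_cam"]@np.r_[P,1])[:3];return q[0]/q[2]*c["fx"]+c["cx"],q[1]/q[2]*c["fy"]+c["cy"]
E
python3 - <<'E'
from h import *
box={"top":(195,150,275,255),"scene":(240,145,305,225)}
out=[]
for n in box:
    im=cv2.imread(f"pics/{n}0.png");x0,y0,x1,y1=box[n];cr=im[y0:y1,x0:x1]
    h=cv2.cvtColor(cr,cv2.COLOR_BGR2HSV)
    red=((h[...,1]>190)&((h[...,0]<6)|(h[...,0]>174))&(h[...,2]>100)).astype(np.uint8)
    wood=((h[...,1]>70)&(h[...,0]<22)).astype(np.uint8)
    for m,nm,z in((red,"red",.03),(wood,"wood",.048)):
        k,l,st,ce=cv2.connectedComponentsWithStats(m)
        for i in range(1,k):
            if st[i,4]<25: continue
            pts=np.argwhere(l==i)[:,::-1]+[x0,y0]
            W=np.array([onz(n,p,z)[:2] for p in pts]).astype(np.float32)
            r=cv2.minAreaRect(W); print(n,nm,st[i,4],ce[i]+[x0,y0],"mean",W.mean(0),"rect",np.round(cv2.boxPoints(r),3).tolist())
    out.append(cv2.resize(cr,(390,int(390*cr.shape[0]/cr.shape[1])),interpolation=cv2.INTER_CUBIC))
H=max(o.shape[0] for o in out)
cv2.imwrite("pics/crop.png",np.hstack([cv2.copyMakeBorder(o,0,H-o.shape[0],0,0,cv2.BORDER_CONSTANT) for o in out]))
E
```

```text
top red 31 [237.80645161 192.16129032] mean [0.5712907  0.12498318] rect [[0.5600000023841858, 0.10499999672174454], [0.5699999928474426, 0.10199999809265137], [0.5809999704360962, 0.14300000667572021], [0.5720000267028809, 0.1459999978542328]]
top red 216 [228.30092593 231.18055556] mean [0.43684354 0.1579233 ] rect [[0.4020000100135803, 0.14300000667572021], [0.460999995470047, 0.12999999523162842], [0.4699999988079071, 0.1720000058412552], [0.41200000047683716, 0.1860000044107437]]
top wood 1800 [234.55277778 207.58722222] mean [0.5164807  0.13511844] rect [[0.382999986410141, 0.1080000028014183], [0.6439999938011169, 0.04399999976158142], [0.671999990940094, 0.1589999943971634], [0.41100001335144043, 0.22300000488758087]]
scene red 61 [269.45901639 162.96721311] mean [0.41804132 0.16102757] rect [[0.4009999930858612, 0.14000000059604645], [0.4269999861717224, 0.13600000739097595], [0.4350000023841858, 0.18299999833106995], [0.4090000092983246, 0.18700000643730164]]
scene red 83 [272.46987952 194.30120482] mean [0.5659036  0.12512809] rect [[0.5400000214576721, 0.1080000028014183], [0.5709999799728394, 0.09799999743700027], [0.5849999785423279, 0.14499999582767487], [0.5540000200271606, 0.15399999916553497]]
scene wood 1326 [271.74886878 190.84992459] mean [0.55977434 0.12346229] rect [[0.38100001215934753, 0.10700000077486038], [0.6700000166893005, 0.035999998450279236], [0.6990000009536743, 0.15299999713897705], [0.4099999964237213, 0.2240000069141388]]
```

View pics/crop.png

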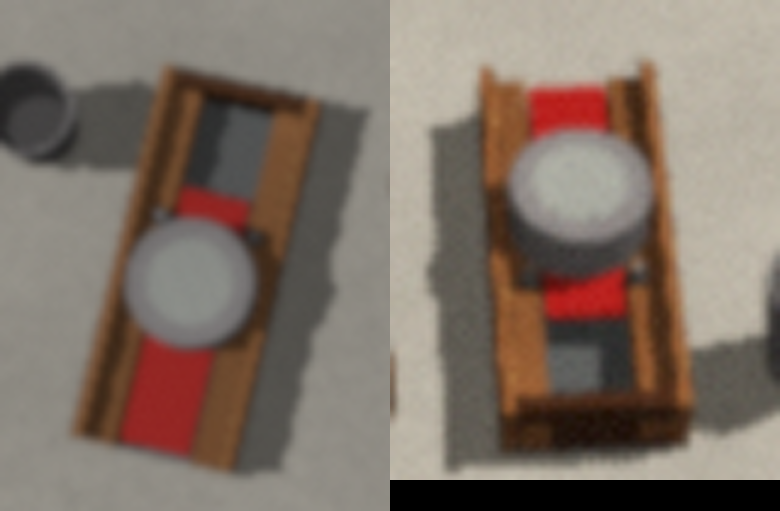

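The crop shows the dabba lid centre at top (234,208) and scene (271.5,176). The plate's far edge is at top (239,190) and scene (273,198), and its near edge at top (227,242) and scene (270,160). The pins stand just past the dabba.

```bash
python3 - <<'E'
from h import *
f,e1=tri((272.9,197.7),(239.2,189.9)); n,e2=tri((269.7,159.7),(227,242.1)); d,e3=tri((271.5,176),(234,208.3))
print("far",f,e1,"near",n,e2,"dabtop",d,e3, "len",np.linalg.norm((f-n)[:2]))
# far-stop outer top corners in top view and open end corners, z=.048
tc=[(195+x/4.875,150+y/4.875) for x,y in((167,66),(320,100),(236,472),(71,436))]
W=[onz("top",p,.048)[:2] for p in tc];print(np.round(W,4))
a=(W[0]+W[1])/2;b=(W[2]+W[3])/2;u=(a-b)/np.linalg.norm(a-b);print("axis",u,np.degrees(np.arctan2(u[1],u[0])),np.linalg.norm(a-b))
o=(b+165e-3*u + a-106e-3*u)/2
for nm,P in(("far",f),("near",n)):
    v=P[:2]-o;print(nm,v@u,v@[-u[1],u[0]])
for nm,P in(("dab",d[:2]),("dabtop@.074",onz("top",(234,208.3),.074)[:2]),("tcp",sense()["tcp_pos"][:2])):
    v=P-o;print(nm,P,v@u,v@[-u[1],u[0]])
print("o",o, "presspt -130",o-.13*u,"-145",o-.145*u)
q=sense()["tool_rot"];from scipy.spatial.transform import Rotation as R;print(R.from_quat(q).as_matrix())
E
```

```text
far [0.57972761 0.12123674 0.02811431] 0.002125138662405718 near [0.40050771 0.16501002 0.02826133] 0.005191105424585843 dabtop [0.5112995  0.13671336 0.06922493] 0.0018829848796752039 len 0.18448813406455478
[[0.6692 0.1533]
 [0.6433 0.0449]
 [0.3831 0.1058]
 [0.409  0.2196]]
axis [ 0.97140399 -0.23743272] -13.7350667025067 0.2678507856585375
far 0.024846965087361176 0.0033320623547029547
near -0.15964116634965908 0.003300925593872905
dab [0.5112995  0.13671336] -0.045299023784519235 0.002119035234637617
dabtop@.074 [0.51055984 0.13549521] -0.045728302660697884 0.0007600986264224638
tcp [0.20044468 0.59165637] -0.455282992399783 0.3702453799095032
o [0.55480003 0.12389945] presspt -130 [0.42851751 0.1547657 ] -145 [0.41394645 0.15832719]
[[-9.47069700e-01  3.21026525e-01 -9.76461141e-04]
 [ 3.21027785e-01  9.47068255e-01 -1.69753649e-03]
 [ 3.79821110e-04 -1.92115653e-03 -9.99998082e-01]]
```

```bash
python3 -m jog '{"linear":[[23.4,-43.7,0],[23.4,-43.7,0],[23.4,-43.7,0],[23.4,-43.7,0],[23.4,-43.7,0],[23.4,-43.7,0],[23.4,-43.7,0],[23.4,-43.7,0],[23.4,-43.7,0],[23.4,-43.7,0],[0,0,-30],[0,0,0]],"turn":[0.2,0.2,0.2,0.2,0.2,0,0,0,0,0,0,0]}' 0 20
```

```text
t: 1.6
tcp_pos: [0.4339, 0.1542, 0.3731]
tool_rot: [0.12, 0.993, -0.001, -0.003]
force: [-0.8, 0.0, 0.0]
finger_gap: 0.003
gripper_force: 0.0
```

```bash
python3 -m jog '{"linear":[[0,1,-45],[0,0,-45],[0,0,-40],[0,0,0]],"turn":[0,0,0,0]}'; python3 - <<'E'
from h import *
o=[]
for n,(x0,y0,x1,y1) in {"top":(195,150,275,255),"scene":(235,120,315,225)}.items():
    im=snapshot(n)[y0:y1,x0:x1,::-1];o.append(cv2.resize(im,(390,512),interpolation=cv2.INTER_CUBIC))
cv2.imwrite("pics/c2.png",np.hstack(o))
E
```

```text
t: 2.1
tcp_pos: [0.4337, 0.1565, 0.2432]
tool_rot: [0.119, 0.993, -0.001, -0.003]
force: [0.2, 0.0, -0.4]
finger_gap: 0.0
gripper_force: 0.0
```

View pics/c2.png

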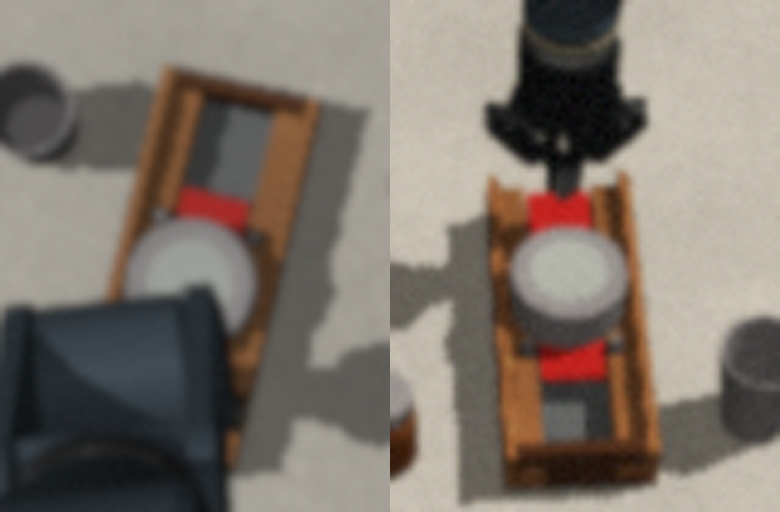

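The fingertips are centred over the bare plate, at scene (565,195), with clearance behind the dabba. Next I press down.

```bash
python3 -m jog '{"linear":[[0,-0.5,-30],[0,0,-8],[0,0,-6],[0,0,0],[0,0,0]],"turn":[0,0,0,0,0]}'
```

```text
t: 2.82
tcp_pos: [0.435, 0.1556, 0.2016]
tool_rot: [0.12, 0.993, 0.0, 0.001]
force: [-0.4, 1.8, 4.2]
finger_gap: -0.001
gripper_force: 1.8
```

```bash
python3 -m jog '{"linear":[[0,0,-6],[0,0,-6],[0,0,0],[0,0,0]],"turn":[0,0,0,0]}'
```

```text
t: 3.32
tcp_pos: [0.4351, 0.1555, 0.1889]
tool_rot: [0.12, 0.993, 0.0, 0.001]
force: [0.4, 1.8, 6.5]
finger_gap: -0.001
gripper_force: 3.3
```

```bash
python3 -m jog '{"linear":[[0,0,-3.5],[0,0,0],[7.8,-1.9,0],[7.8,-1.9,0],[5.8,-1.4,0],[5.8,-1.4,0],[5.8,-1.4,0],[0,0,0]],"turn":[0,0,0,0,0,0,0,0]}'
```

```text
t: 4.32
tcp_pos: [0.4645, 0.1474, 0.185]
tool_rot: [0.119, 0.993, -0.001, -0.005]
force: [-6.0, 1.4, 9.6]
finger_gap: -0.001
gripper_force: 3.8
```

```bash
python3 -m jog '{"linear":[[5.8,-1.4,0.5],[5.8,-1.4,0],[5.8,-1.4,0],[5.8,-1.4,0],[5.8,-1.4,0],[5.8,-1.4,0],[5.8,-1.4,0],[0,0,0]],"turn":[0,0,0,0,0,0,0,0]}'; python3 - <<'E'
from h import *
o=[]
for n,(x0,y0,x1,y1) in {"top":(195,150,275,255),"scene":(235,120,315,225)}.items():
    im=snapshot(n)[y0:y1,x0:x1,::-1];o.append(cv2.resize(im,(390,512),interpolation=cv2.INTER_CUBIC))
cv2.imwrite("pics/c3.png",np.hstack(o))
E
```

```text
t: 5.32
tcp_pos: [0.5052, 0.1377, 0.1855]
tool_rot: [0.119, 0.993, -0.001, -0.005]
force: [-6.0, 0.6, 9.1]
finger_gap: -0.0
gripper_force: 3.8
```

View pics/c3.png

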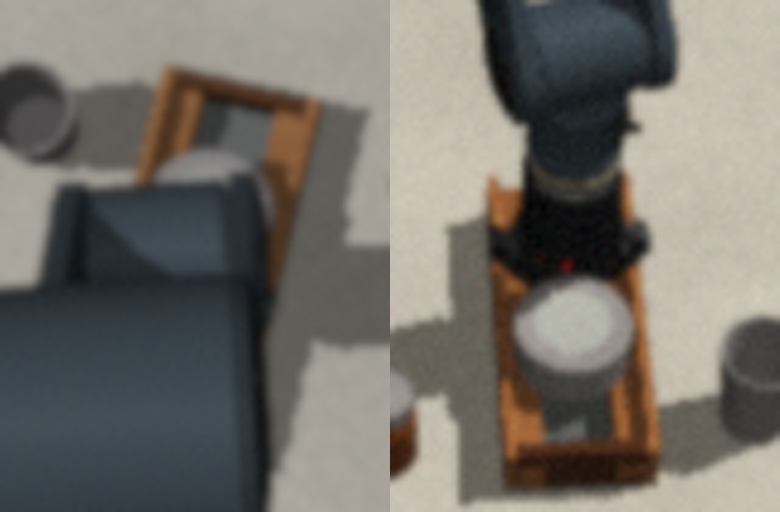

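The dabba has moved on and still sits flat, with its lid centre at scene pixel about (272.5,186.7). The plate is held down.

```bash
cat >> h.py <<'E'
O=np.array([.5555,.1255]);U=np.array([.9714,-.2374])
def dock(P):
    v=np.array(P)[:2]-O;return np.round([v@U*1e3,v@[-U[1],U[0]]*1e3],1)
E
python3 - <<'E'
from h import *
print(dock(onz("scene",(271.6,175.8),.074)),dock(onz("scene",(272.5,186.7),.074)),"tcp",dock(sense()["tcp_pos"]))
E
```

```text
[-42.8   1.3] [7.9 0.8] tcp [-51.7  -0.1]
```

```bash
python3 -m jog '{"linear":[[5.8,-1.4,0],[5.8,-1.4,0],[5.8,-1.4,0],[5.8,-1.4,0],[5.8,-1.4,0],[5.8,-1.4,0],[0,0,0]],"turn":[0,0,0,0,0,0,0]}'; python3 - <<'E'
from h import *
o=[]
print(dock(sense()["tcp_pos"]))
for n,(x0,y0,x1,y1) in {"top":(195,150,275,255),"scene":(235,120,315,225)}.items():
    im=snapshot(n)[y0:y1,x0:x1,::-1];o.append(cv2.resize(im,(390,512),interpolation=cv2.INTER_CUBIC))
cv2.imwrite("pics/c4.png",np.hstack(o))
E
```

```text
t: 6.3
tcp_pos: [0.5402, 0.1294, 0.1855]
tool_rot: [0.119, 0.993, -0.001, -0.005]
force: [-6.0, 1.0, 10.0]
finger_gap: 0.002
gripper_force: 3.8
[-15.8   0.1]
```

View pics/c4.png

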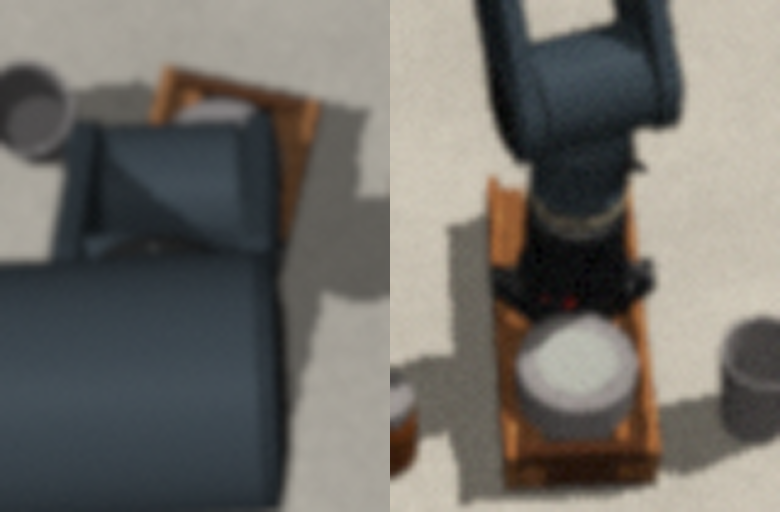

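The dabba's lid centre is now at scene pixel about (273.4,194.2), close to the end stop at roughly +41. I'll push a little more and watch the force.

```bash
python3 -m jog '{"linear":[[2,-0.5,0],[2,-0.5,0],[0,0,0]],"turn":[0,0,0]}'
```

```text
t: 6.78
tcp_pos: [0.5435, 0.1286, 0.1855]
tool_rot: [0.119, 0.993, -0.001, -0.006]
force: [-8.2, 1.8, 10.2]
finger_gap: -0.001
gripper_force: 3.8
```

```bash
python3 -m jog '{"linear":[[1,-0.25,0],[1,-0.25,0],[0,0,0]],"turn":[0,0,0]}'
```

```text
t: 7.15
tcp_pos: [0.5453, 0.1281, 0.1854]
tool_rot: [0.119, 0.993, -0.001, -0.006]
force: [-8.1, 1.8, 11.3]
finger_gap: -0.001
gripper_force: 3.8
```

```bash
python3 -m jog '{"linear":[[-5,1.2,0],[-7,1.7,0],[0,0,0],[0,0,6],[0,0,8],[0,0,10],[0,0,20],[0,0,40],[0,0,50],[0,0,50],[0,0,0],[0,0,0]],"turn":[0,0,0,0,0,0,0,0,0,0,0,0]}';python3 -m jog '{"linear":[[-40,20,0],[-40,40,0],[-20,50,0],[0,60,0],[0,60,0],[0,0,0]],"turn":[0,0,0,0,0,0]}'; python3 - <<'E'
from h import *
o=[]
for n,(x0,y0,x1,y1) in {"top":(195,150,275,255),"scene":(235,120,315,225)}.items():
    im=snapshot(n)[y0:y1,x0:x1,::-1];o.append(cv2.resize(im,(390,512),interpolation=cv2.INTER_CUBIC))
cv2.imwrite("pics/c5.png",np.hstack(o))
E
```

```text
t: 8.65
tcp_pos: [0.5359, 0.1307, 0.3689]
tool_rot: [0.119, 0.993, -0.0, -0.002]
force: [-0.8, 0.1, -0.8]
finger_gap: -0.002
gripper_force: 0.0
t: 9.4
tcp_pos: [0.4357, 0.3638, 0.3673]
tool_rot: [0.117, 0.993, -0.001, -0.002]
force: [-0.2, -0.1, -0.2]
finger_gap: -0.002
gripper_force: 0.0
```

View pics/c5.png

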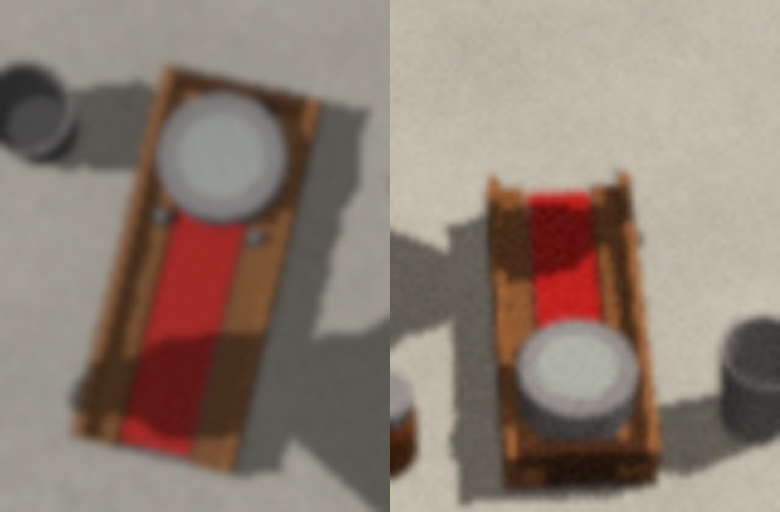

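The pins are up behind the dabba, at top-crop (162,216) and (256,239). The dabba is flat near the stop at (222,157), and the plate is up along its whole length.

```bash
python3 - <<'E'
from h import *
print(dock(onz("top",(195+222/4.875,150+157/4.875),.074)))
print(sign_off())
E
```

```text
[44.9 -1.6]
the job is handed in; nothing more can be done
None
```

The dabba is locked in between the pins and the end stop, measured at about 45 mm past the pin line and 2 mm off the mid line; the last picture shows the plate and pins up and the arm clear, and the job is handed in (no verdict was returned).

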